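# Gauge a carton column

### The arm

A 6-joint arm with a two-finger parallel gripper is mounted at the origin on a cart in front of the work surface, level with it; the furniture and walls round the work are solid. World frame = base frame: x ahead of the robot, y to its left, z up, the work surface at z = 0. Lengths are in mm, angles in rad, forces in N, time in s.
With the tool pointing down it reaches from about 400 to 925 mm from the base axis. Payload 12.5 kg.
Tool frame: the origin (TCP) lies between the finger pads; the fingertips stand 19 mm ahead of it and the grasp point (between the pads) is the TCP (env.tips_ahead is the distance from the TCP to the fingertips, in mm); z points along the fingers, y is the line along which they close (so a half turn about z gives the same grasp; the last joint's range is limited). The gripper opens to 95 mm and grips with 3 to 60 N. Pads are 20 mm wide; open, the fingers measure 119 mm over their backs; the gripper's body (75 mm by 180 mm) begins 59 mm behind the grasp point.
Start: joints at [-1.394, 0.491, 1.559, -0, 1.092, -0.106], TCP at [174.426, -600.183, 233.661] pointing down, gripper open.
Joint ranges: [-3.1, 3.1], [-0.84, 2.19], [0.05, 2.79], [-1.13, 4.28], [0.06, 2.93], [-2.69, 2.69]. Speed limits (rad/s): [2.22, 2.22, 2.79, 3.14, 3.14, 3.14].

### API

Orientations are given as [roll, pitch, yaw] about the fixed x, y, z axes, in that order (R = Rz(yaw) Ry(pitch) Rx(roll)).
In Python, from cell import env gives the robot as it stands.
- The arm moves only by the shell command python3 -m crank 'ROWS'. ROWS is JSON, a list of rows, each a list of 5 numbers: the shift along the tool's x, y, z in mm, then the turn about the tool's z in degrees, then the finger opening in mm, from 0 to 95.1. In form: [[dx, dy, dz, yaw, grip], ...]. A call has 1 to 10 rows; each row is the pose to reach, as a shift and turn from the pose commanded when the call began, along the tool's axes at that moment; what a row does not reach only later rows make up. A row lasts 1/12 s, in which the tool goes at most 41.7 mm and 7.16 degrees, less where a joint would pass 70% of its speed; a pose out of reach is approached as far as the arm can. A call with a gripper value outside its range is refused whole. The fingers move at their own pace and stop on an object; the grip force is fixed at half the most. Time passes only in rows, so rows that repeat a pose let the fingers close. It gives the time, the measured TCP pose, the force, the opening and the grip force at its end, in the units of the state.
- env.state(): the state, without advancing time (a new reading comes with each control period).
- env.read_camera(name): name is "scene" or "side" or "wrist"; returns a dict with "img" (400x640x3 uint8, blue, green, red), "K" (3x3 intrinsics, pixels), "k1" (the pictures are not rectified: a ray, as slopes to the right and down, at radius r is drawn at 1 + k1 r^2 times it, then the intrinsics apply), "pose" (4x4, takes a point from camera to world coordinates). Camera axes: x right, y down, z forward; pixel columns grow to the right and rows downward; lengths in mm; the calibration is good to about 2 mm. A picture is of the moment at which its call begins. There is no depth.
- env.job_done(): hands the job in; it is judged then, once.
The state is a dict: "t": time; "joints": joint angles; "qvel": joint speeds; "tau": joint torques, N m; "eef_pos": TCP position; "tcp_rot": TCP orientation; "ft_force": force on the tool from outside, world axes, zero at the start; "moment": the same for the moment, N m; "opening": opening from 0.0 (shut) to 1.0 (fully open); "grip_force": force on a finger pad.
Only numpy, scipy, OpenCV 4.12 (cv2) and the standard library are available. Lean on these libraries where they do the work, as an engineer would, in place of code of your own. Each camera call takes 0.05 s, during which the arm holds its last target. There are 200 camera calls.

### The job

Stack the two loose slide cartons squarely onto the carton that lies in the seat of the stack height gauge, making one column of three in either order, and let go of them. Then take the gauge's black knob and pull the sprung rod up until its red length ring has just come wholly out of the tube, which puts the red pointer level with the top of the column, and finish while holding it there: do not let go. Leave the other things on the desk where they are.

Things in the scene. Friction and masses are not known exactly. Their poses are not given: they have to be found in the camera images.
- gauge: stack height gauge, fixed to the desk: grey base plate 62 (own x) x 196 (own y) x 6 mm. Origin on the desk surface; own z up. At own y = -60 mm is the seat: a lip of 6 mm height round the lowest carton, whose long side runs along own y and whose underside is 6 mm above the desk. At own y = +60 mm stands the dark steel post tube, 21 mm across, its mouth 80 mm above the desk. The sprung rod slides up out of it
- rod (a joint): how far the sprung rod is pulled up out of its tube, in m: 0 at rest, 0.075 at its stop. 5 N of pull starts it and it takes 100 N/m more (10 N at 0.050); let go, it springs back. It does not turn. At 0.050 the lower edge of its red ring is flush with the tube mouth and the red pointer is level with the top of a column of three cartons
- knob_center (a point): black knob on the rod's top: round, 24 mm across (27 mm rim at its top), 28 mm high. This point is on its axis, 12 mm above its underside and 116 mm above the desk at rest; it rises with the rod. Under the knob is 16 mm of bare 10 mm rod, then a collar, 19 mm across, from which an arm 7 mm wide leads 31 mm toward the gauge's own -y and then down to the red pointer; so grip the knob along the gauge's own x
- pointer_tip (a point): tip of the red pointer, 52 mm from the seat's centre along the gauge's own y; 10 mm above the desk at rest, 60 mm with the rod at 0.050
- mark_ring (a point): lower edge of the red length ring (5 mm wide) round the rod; hidden inside the tube at rest
- tube_mouth (a point): centre of the tube's mouth, fixed, 80 mm above the desk
- carton_base_center (a point): the lowest carton, already lying in the gauge's seat (loose, held by the lip), closed flat slide carton with a plain top and brown lower edge, 30 (own x) x 80 (own y) x 18 (z) mm, about 90 g; this point is its centre, 9 mm above its underside; own z points up. Grasp it across its narrow side (own x).
- carton_b_center (a point): one of the two loose cartons to be stacked (white top), closed flat slide carton with a plain top and brown lower edge, 30 (own x) x 80 (own y) x 18 (z) mm, about 90 g; this point is its centre, 9 mm above its underside; own z points up. Grasp it across its narrow side (own x). At the start flat on the grey-green desk mat, whose top is 4.7 mm above the desk surface (z = 0)
- carton_c_center (a point): the other loose carton to be stacked (cream-tan top), closed flat slide carton with a plain top and brown lower edge, 30 (own x) x 80 (own y) x 18 (z) mm, about 90 g; this point is its centre, 9 mm above its underside; own z points up. Grasp it across its narrow side (own x). At the start flat on the grey-green desk mat, whose top is 4.7 mm above the desk surface (z = 0)
- carton_base: the lowest carton, origin at the centre of its underside
- carton_b: the white-topped loose carton, origin at the centre of its underside
- carton_c: the cream-topped loose carton, origin at the centre of its underside
- tape_1: roll of tan packing tape lying flat, 96 mm across, 48 mm high; bystander, to be left alone
- mug_1: white mug with dark bands, 86 mm across, 90 mm high; bystander, to be left alone
- marker_blue: white marker with blue cap, 138 x 13 mm, lying on the desk mat; bystander, to be left alone
- loupe: hand magnifier with black grip, 87 x 40 x 12 mm, lying flat; bystander, to be left alone
- pen_1: slim white-green pen, 145 x 11 x 9 mm, lying flat; bystander, to be left alone
There are look-alikes about, which are no part of the job. What is shaped like the carton_base but purple is not meant.

How it is judged:
By the outcome, as a careful person would: the job done as asked, in the order asked, and still so for the second after the job is handed in, while the arm keeps its last pose, push and grip.
It also fails if it takes over 67 s, if anything falls off the work surface, if the arm or the gripper's body presses on something with over 40 N, if the wrist force passes 120 N, or if a joint passes its speed limit or range.

## Working session

There is one attempt and no reset: what is moved stays moved. The work goes in short steps, Python scripts to look and compute and a shell command to move; the robot and the scene stay as the last step left them, time stands still between calls to the robot, and variables do not carry over. Pictures are saved under pics/ and viewed, at most 13 in all, crops included, and the job is handed in when it is done.

```bash
ls; mkdir -p pics
cat > h.py <<'E'
import numpy as np, cv2
from cell import env
from scipy.spatial.transform import Rotation as R
def snap(n,f=None):
    c=env.read_camera(n)
    if f: cv2.imwrite('pics/'+f,c['img'])
    return c
def ray(c,uv):
    p=cv2.undistortPoints(np.array(uv,float).reshape(-1,1,2),np.array(c['K']),np.array([c['k1'],0,0,0,0.]))[:,0]
    d=np.c_[p,np.ones(len(p))]@np.array(c['pose'])[:3,:3].T
    return np.array(c['pose'])[:3,3],d
def onz(c,uv,z):
    o,d=ray(c,uv); return o+d*((z-o[2])/d[:,2])[:,None]
def proj(c,P):
    T=np.linalg.inv(c['pose']); 
    r,_=cv2.Rodrigues(T[:3,:3]); return cv2.projectPoints(np.array(P,float).reshape(-1,1,3),r,T[:3,3],np.array(c['K']),np.array([c['k1'],0,0,0,0.]))[0][:,0]
E
python3 - <<'E'
from h import *
a=snap('scene');b=snap('side');w=snap('wrist')
cv2.imwrite('pics/a.png',a['img']);cv2.imwrite('pics/b.png',b['img'])
for c in(a,b,w):print(np.round(c['pose'],3).tolist(),c['K'][0][0],c['k1'])
print(env.state())
E
```

```text
pics
[[-0.562, -0.36, 0.745, -459.587], [-0.827, 0.217, -0.52, 720.531], [0.026, -0.908, -0.419, 633.17], [0.0, 0.0, 0.0, 1.0]] 453.96371820390664 -0.03882039056219983
[[-0.884, -0.312, 0.349, 84.271], [-0.468, 0.577, -0.669, 836.436], [0.008, -0.754, -0.656, 858.942], [0.0, 0.0, 0.0, 1.0]] 473.54749512848554 0.008173474526449896
[[0.28, -0.919, -0.277, 254.427], [-0.96, -0.268, -0.08, -578.494], [-0.001, 0.288, -0.958, 383.112], [0.0, 0.0, 0.0, 1.0]] 352.54419311890535 -0.029055801413514812
{'t': 0.15, 'joints': array([-1.39359950e+00,  4.91406674e-01,  1.55929149e+00,  2.68210131e-05,
        1.09172641e+00, -1.05598110e-01]), 'qvel': array([-9.97423992e-05, -2.77968119e-03, -1.85652835e-03, -1.97298085e-04,
       -7.61289382e-04,  4.53742179e-04]), 'tau': array([ 2.08875499e-03, -6.12894487e+01, -2.58276647e+01,  6.92294561e-02,
        4.73175757e-02, -8.41072142e-05]), 'eef_pos': array([ 174.40099982, -600.00885071,  233.21113623]), 'tcp_rot': array([-3.14076788e+00, -1.11344769e-04,  2.82782519e-01]), 'ft_force': array([0.10928824, 0.23144943, 0.2148583 ]), 'moment': array([-0.04735111,  0.0225809 , -0.00715956]), 'grip_force': 0.0, 'opening': 0.9974228185215043}
```

View pics/a.png

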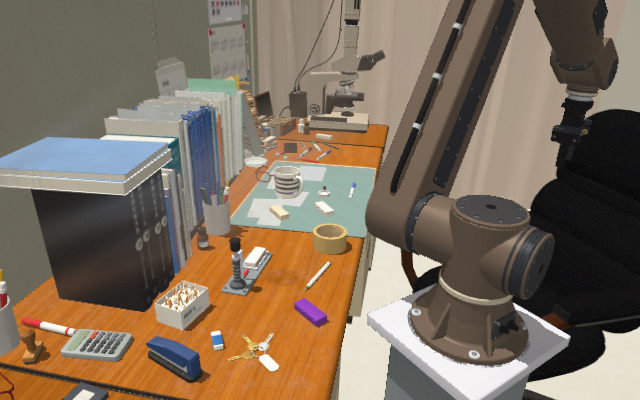

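View pics/b.png

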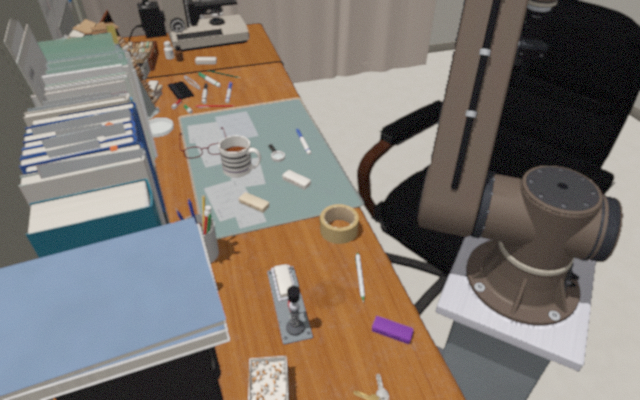

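The side view shows the white carton at about (296,179), the cream one at (254,201), and the gauge with its knob at (294,293) and seat carton at (284,280). The tape is at (340,223), the mug at (235,153), and the purple decoy at (393,328). I'll take rough positions from both views.

```bash
cat > m.py <<'E'
from h import *
a=snap('scene');b=snap('side')
cv2.imwrite('pics/c.png',np.hstack([cv2.resize(a['img'][150:300,200:350],(396,594)if 0 else (400,400),interpolation=cv2.INTER_CUBIC),cv2.resize(b['img'][180:345,220:385],(400,400),interpolation=cv2.INTER_CUBIC)]))
def blobs(c,lo,hi,box,amin=60):
    h=cv2.cvtColor(c['img'],cv2.COLOR_BGR2HSV);m=cv2.inRange(h,lo,hi)
    x0,y0,x1,y1=box;k=np.zeros_like(m);k[y0:y1,x0:x1]=m[y0:y1,x0:x1]
    for q in cv2.findContours(k,cv2.RETR_EXTERNAL,cv2.CHAIN_APPROX_NONE)[0]:
        if cv2.contourArea(q)>amin: yield q
def rect(c,q,z):
    P=onz(c,q[:,0],z)[:,:2].astype(np.float32); (x,y),s,an=cv2.minAreaRect(P); bx=cv2.boxPoints(((x,y),s,an))
    e=bx[1]-bx[0];f=bx[2]-bx[1];l=e if np.hypot(*e)>np.hypot(*f) else f
    return np.round([x,y,*s,np.degrees(np.arctan2(l[1],l[0]))%180],1)
for n,c,box in(('scene',a,(260,195,340,220)),('side',b,(230,165,315,215))):
    for nm,lo,hi in(('white',(0,0,205),(179,30,255)),('cream',(8,40,150),(30,140,255))):
        for q in blobs(c,lo,hi,box,30): print(n,nm,q[:,0].mean(0),rect(c,q,22.7))
for n,c,box in(('scene',a,(225,235,275,280)),('side',b,(262,258,310,300))):
    for q in blobs(c,(0,0,195),(179,40,255),box,20): print(n,'seat',q[:,0].mean(0),rect(c,q,24))
E
python3 m.py
```

```text
scene white [323.65789474 206.13157895] [627.4 -52.7  33.5  81.1 169. ]
scene white [278.46478873 205.3943662 ] [689.7  56.9 155.4 179.4 152.6]
scene cream [279.10638298 212.10638298] [663.6  92.3  42.7 105.  177.3]
side white [296.   177.54] [627.5 -51.5  27.6  76.4 170.8]
side cream [253.31666667 202.        ] [675.8  91.3  35.9  78.6 177.5]
scene seat [253.39622642 255.81132075] [464.8 279.1  31.   91.4 132.3]
side seat [281.70886076 277.37974684] [471.9 277.   37.9  81.6 130.2]
```

View pics/c.png

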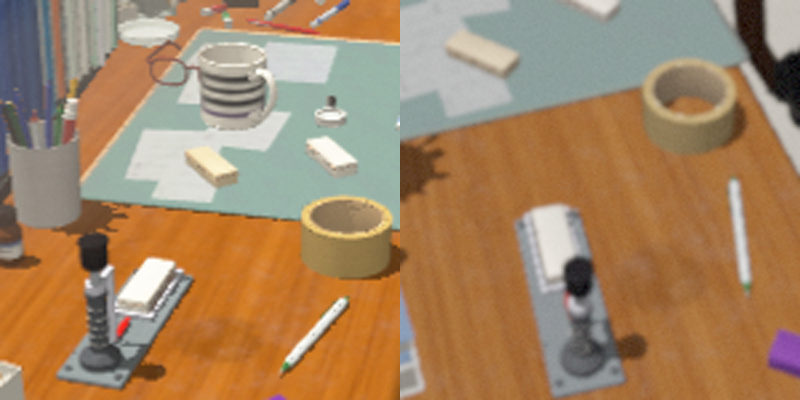

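Two views agree on the cartons: b at about (627,-52) with its long axis at 170°, and c at about (676,91) at 177°. The seat is at about (470,278) and 131°. Next I'll triangulate the knob, then move over b.

```bash
cat >> h.py <<'E'
def go(x,y,z,yaw):
    s=env.state();M=R.from_euler('xyz',s['tcp_rot']);d=M.inv().apply(np.array([x,y,z])-s['eef_pos'])
    cy=np.degrees(s['tcp_rot'][2]);print('t',round(s['t'],2),'d',np.round(d,1),'turn',round(-((yaw-cy+180)%360-180),1))
def tri(l):
    A=np.zeros((3,3));v=np.zeros(3)
    for c,uv in l:
        o,d=ray(c,[uv]);d=d[0]/np.linalg.norm(d);P=np.eye(3)-np.outer(d,d);A+=P;v+=P@o
    return np.linalg.solve(A,v)
E
python3 - <<'E'
from h import *
a=snap('scene');b=snap('side')
print('knob',tri([(a,(234.9,244.5)),(b,(293.4,294.7))]))
print('cup top',onz(b,[(195,222)],100), 'matches',onz(b,[(268,365)],50),'tape',onz(b,[(340,215)],48))
E
python3 -m crank '[[290,-195,0,-70,95],[290,-195,0,-70,95],[290,-195,0,-70,95],[290,-195,0,-70,95],[290,-195,0,-70,95],[290,-195,0,-70,95],[290,-195,0,-70,95],[290,-195,0,-70,95],[290,-195,0,-70,95],[290,-195,0,-70,95]]'
python3 -c "
from h import *
go(640,-52,200,170)"
```

```text
knob [389.45394315 361.60283713 117.40413662]
cup top [[698.30829188 281.04963446 100.        ]] matches [[377.72252444 478.0526929   50.        ]] tape [[439.40904895  52.08466881  48.        ]]
t: 1.18
eef_pos: [400.5, -329.2, 233.9]
tcp_rot: [3.141, -0.0, 1.515]
ft_force: [-0.3, -0.3, -0.1]
opening: 1.002
grip_force: 0.0
t 1.18 d [290.1 223.7  34. ] turn -83.2
```

```bash
python3 -m crank '[[290,224,34,-70,60],[290,224,34,-70,60],[290,224,34,-70,60],[290,224,34,-70,60],[290,224,34,-70,60],[290,224,34,-70,60],[290,224,34,-70,60],[290,224,34,-70,60],[290,224,34,-70,60],[290,224,34,-70,60]]'
python3 -m crank '[[0,0,0,-13,60],[0,0,0,-13,60],[0,0,0,-13,60]]'
python3 - <<'E'
from h import *
go(640,-52,200,170)
w=snap('wrist','w1.png')
print(proj(w,[[627,-52,22.7]]))
E
```

```text
t: 2.02
eef_pos: [644.0, -52.8, 198.5]
tcp_rot: [3.141, 0.0, 2.737]
ft_force: [0.3, -0.1, -0.2]
opening: 0.625
grip_force: 0.0
t: 2.27
eef_pos: [641.3, -57.1, 199.4]
tcp_rot: [-3.141, -0.0, 2.958]
ft_force: [0.4, 0.0, 0.0]
opening: 0.636
grip_force: 0.0
t 2.27 d [ 2.2  4.8 -0.6] turn -0.5
[[321.81250659 163.82095107]]
```

View pics/w1.png

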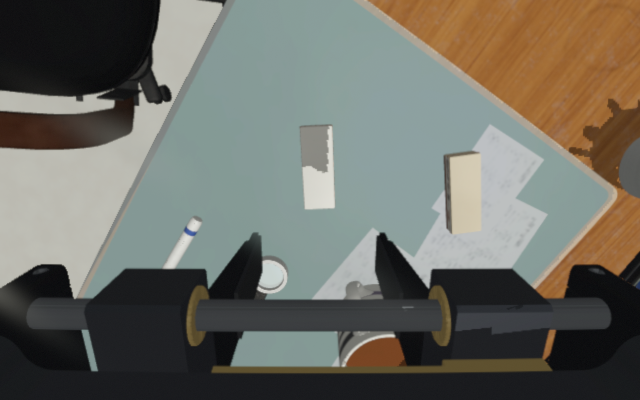

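The wrist view shows white b at (317,167), partly in shadow, cream c at (463,193), the loupe at (272,272) and the mug at about (365,330). I'll measure both cartons here, plus the clearances.

```bash
cat > ct.py <<'E'
from h import *
def carton(c,box,z,fn):
    x0,y0,x1,y1=box
    h=cv2.cvtColor(c['img'],cv2.COLOR_BGR2HSV);m=fn(h).astype(np.uint8)*255;k=np.zeros_like(m);k[y0:y1,x0:x1]=m[y0:y1,x0:x1]
    k=cv2.morphologyEx(k,cv2.MORPH_OPEN,np.ones((3,3)))
    q=max(cv2.findContours(k,cv2.RETR_EXTERNAL,cv2.CHAIN_APPROX_NONE)[0],key=cv2.contourArea)
    P=onz(c,q[:,0],z)[:,:2].astype(np.float32);r=cv2.minAreaRect(P);bx=cv2.boxPoints(r)
    e=bx[1]-bx[0];f=bx[2]-bx[1];l=e if np.hypot(*e)>np.hypot(*f) else f
    return np.round([*r[0],*r[1],np.degrees(np.arctan2(l[1],l[0]))%180],1)
WH=lambda h:(h[...,1]<32)
CR=lambda h:(h[...,0]>8)&(h[...,0]<32)&(h[...,1]>40)&(h[...,2]>170)
E
python3 - <<'E'
from ct import *
w=snap('wrist');h=cv2.cvtColor(w['img'],cv2.COLOR_BGR2HSV)
print(h[150,310],h[190,315],h[190,290],h[190,465],h[200,447])
print('b',carton(w,(285,110,350,225),22.7,WH)); print('c',carton(w,(435,140,495,245),22.7,CR))
o=onz(w,[(272,272),(195,222)],8);print('loupe,marker',o); s=snap('side')
print('mug',onz(s,[(237,142)],90),onz(s,[(250,157)],50),'tape',onz(s,[(322,215),(358,215)],48))
E
```

```text
[ 26  13 139] [ 27  11 216] [ 84  34 157] [ 22  39 209] [16 30 93]
b [630.2 -56.8  32.8  83.4 172.5]
c [697.8  81.2   6.9  10.1 176.1]
loupe,marker [[ 736.45420549 -127.42107384    8.        ]
 [ 665.24247044 -192.95166169    8.        ]]
mug [[811.37771218 -38.96748783  90.        ]] [[772.48970739 -40.54846394  50.        ]] tape [[478.89890574  73.42727106  48.        ]
 [399.8885531   30.72362657  48.        ]]
```

Run:
```python
from ct import *
w=snap('wrist')
b=carton(w,(285,110,350,225),22.7,lambda h:(h[...,1]<22)&((h[...,0]<60)|(h[...,0]>120)|(h[...,1]<8))); print('b',b); print('c',carton(w,(440,140,495,245),22.7,lambda h:(h[...,0]>8)&(h[...,0]<40)&(h[...,1]>24)&(h[...,2]>150)))
go(b[0],b[1],100,b[4])
```

```text
b [630.1 -56.7  30.   80.3 172.2]
c [681.8  79.6  29.3  79.1 177.5]
t 2.47 d [11.  -1.2 99.7] turn -3.2
```

```bash
python3 -m crank '[[11,-1,30,-3,60],[11,-1,65,-3,60],[11,-1,100,-3,60],[11,-1,130,-3,60],[11,-1,150,-3,60],[11,-1,162,-3,60],[11,-1,170,-3,60],[11,-1,173,-3,60],[11,-1,173,-3,60]]'
python3 - <<'E'
from h import *
go(630.1,-56.7,26.5,172.2)
w=snap('wrist','w2.png')
E
```

```text
t: 3.22
eef_pos: [630.5, -56.5, 26.9]
tcp_rot: [-3.141, 0.0, 3.005]
ft_force: [-1.0, -0.4, -0.4]
opening: 0.635
grip_force: 0.0
t 3.22 d [ 0.3 -0.2  0.4] turn -0.0
```

```bash
python3 -m crank '[[0,0,0,0,40],[0,0,0,0,30],[0,0,0,0,20],[0,0,0,0,20],[0,0,0,0,20],[0,0,0,0,20],[0,0,0,0,20],[0,0,0,0,20]]'
python3 -m crank '[[0,0,-5,0,20],[0,0,-15,0,20],[0,0,-40,0,20],[0,0,-75,0,20],[0,0,-110,0,20],[0,0,-140,0,20],[0,0,-150,0,20],[0,0,-150,0,20]]'
python3 - <<'E'
from h import *
go(470,278,176,133)
w=snap('wrist','w3.png')
E
```

```text
t: 3.93
eef_pos: [630.3, -56.4, 26.9]
tcp_rot: [-3.142, 0.0, 3.006]
ft_force: [-0.5, 0.8, 4.9]
opening: 0.314
grip_force: 30.0
t: 4.6
eef_pos: [631.0, -56.5, 179.8]
tcp_rot: [-3.141, 0.005, 3.006]
ft_force: [-0.7, -0.7, -1.8]
opening: 0.311
grip_force: 30.0
t 4.6 d [204.9 309.6   2.7] turn 39.2
```

View pics/w3.png

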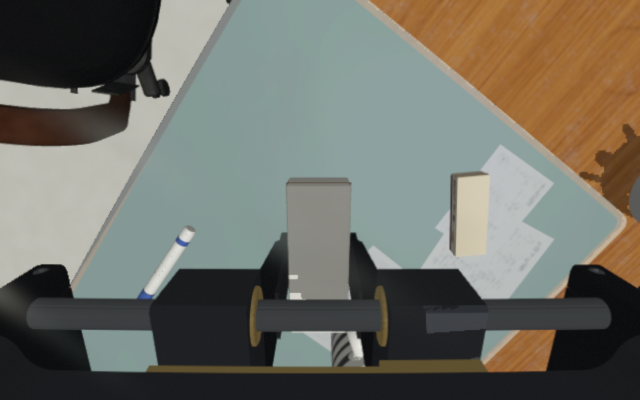

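b is held squarely, with the opening at 29.6 mm. I'll move to a viewpoint short of the seat and higher up.

```bash
python3 -c "
from h import *
go(500,245,240,133)"
python3 -m crank '[[15,25,-20,5,20],[40,60,-40,12,20],[65,100,-60,19,20],[90,139,-60,26,20],[115,178,-60,33,20],[140,215,-60,39,20],[160,250,-60,39,20],[168,270,-60,39,20],[171,273,-60,39,20],[171,273,-60,39,20]]'
python3 - <<'E'
from h import *
go(500,245,240,133)
w=snap('wrist','w4.png')
E
```

```text
t 4.65 d [169.8 280.9 -62.9] turn 39.2
t: 5.48
eef_pos: [496.0, 239.6, 234.7]
tcp_rot: [-3.139, -0.002, 2.329]
ft_force: [0.2, 0.6, -1.3]
opening: 0.311
grip_force: 30.0
t 5.48 d [ 1.2  6.6 -5.3] turn 0.4
```

View pics/w4.png

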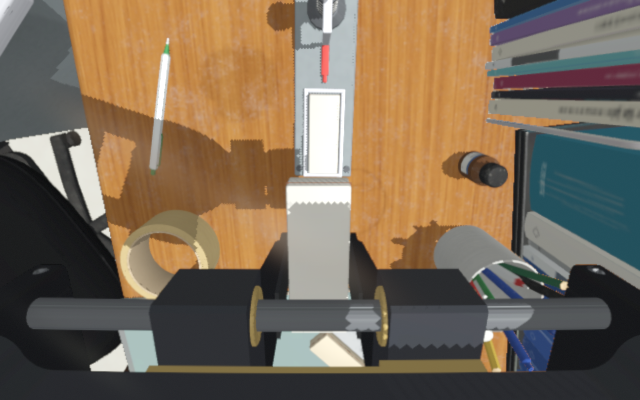

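The wrist view shows the seat carton at about (324,133) inside its lip, the pointer (red) at (325,62), and the held carton's end at row ~180. I'll measure the seat carton and the held carton's end.

Run:
```python
from ct import *
w=snap('wrist');im=w['img'];h=cv2.cvtColor(im,cv2.COLOR_BGR2HSV)
print('row133',[tuple(int(v) for v in h[133,x]) for x in range(292,360,2)])
print('col324',[(y,*[int(v) for v in h[y,324]]) for y in range(82,210,3)])
s=env.state();M=R.from_euler('xyz',s['tcp_rot'])
P=s['eef_pos']+M.apply([[40,15,4.2],[40,-15,4.2],[40,15,22.2],[40,-15,22.2]]);print('held pred',np.round(proj(w,P),1).tolist())
print(onz(w,[(325,79)],10))
```

```text
row133 [(15, 150, 192), (13, 95, 132), (93, 14, 182), (93, 14, 196), (93, 13, 194), (96, 16, 163), (110, 7, 213), (115, 6, 240), (90, 4, 133), (30, 8, 250), (30, 5, 255), (30, 5, 255), (30, 4, 255), (30, 3, 255), (30, 3, 255), (30, 3, 255), (30, 2, 255), (30, 1, 255), (30, 1, 255), (30, 1, 255), (0, 0, 255), (0, 0, 255), (0, 0, 255), (27, 10, 241), (108, 6, 211), (0, 0, 255), (100, 11, 203), (93, 13, 197), (95, 15, 198), (95, 14, 197), (13, 25, 185), (16, 161, 203), (16, 161, 201), (16, 150, 201)]
col324 [(82, 95, 16, 192), (85, 95, 14, 195), (88, 0, 0, 255), (91, 95, 8, 182), (94, 30, 5, 255), (97, 30, 2, 255), (100, 30, 2, 255), (103, 30, 2, 255), (106, 30, 2, 255), (109, 30, 2, 255), (112, 30, 2, 255), (115, 30, 2, 255), (118, 30, 1, 255), (121, 30, 1, 255), (124, 30, 2, 255), (127, 30, 2, 255), (130, 30, 2, 255), (133, 30, 2, 255), (136, 30, 1, 255), (139, 30, 1, 255), (142, 30, 1, 255), (145, 0, 0, 255), (148, 0, 0, 255), (151, 0, 0, 255), (154, 0, 0, 255), (157, 0, 0, 255), (160, 0, 0, 255), (163, 0, 0, 255), (166, 0, 0, 255), (169, 0, 0, 255), (172, 0, 0, 255), (175, 13, 66, 212), (178, 20, 29, 157), (181, 21, 16, 156), (184, 23, 13, 183), (187, 30, 3, 255), (190, 0, 0, 255), (193, 0, 0, 255), (196, 0, 0, 255), (199, 0, 0, 255), (202, 27, 9, 244), (205, 30, 12, 189), (208, 30, 11, 179)]
held pred [[350.2, 186.2], [283.8, 186.0], [347.1, 177.0], [287.2, 176.8]]
[[438.06838488 309.77131236  10.        ]]
```

```bash
cat > seat.py <<'E'
from ct import *
w=snap('wrist');im=w['img'];h=cv2.cvtColor(im,cv2.COLOR_BGR2HSV);V=h[...,2].astype(int)
# carton: lit run around x=324
L=[];Rr=[];GL=[];GR=[]
for y in range(97,168,2):
    x=324
    while V[y,x]>=250:x-=1
    L.append((x+.5,y));x=324
    while V[y,x]>=250:x+=1
    Rr.append((x-.5,y))
    wood=(h[y,:,1]>70)
    x=310
    while not wood[x]:x-=1
    GL.append((x+.5,y));x=338
    while not wood[x]:x+=1
    GR.append((x-.5,y))
T=[]
for x in range(312,337,2):
    y=105
    while V[y,x]>=250:y-=1
    T.append((x,y+.5))
def fit(p,z):
    P=onz(w,p,z)[:,:2]
    for _ in range(4):
        m=P.mean(0);d=np.linalg.svd(P-m)[2][0];n=np.array([-d[1],d[0]]);r=abs((P-m)@n);P=P[r<=max(1,2*np.median(r))]
    return P.mean(0),d if d[1]>0 else -d
out={}
for nm,a,b,z in(('carton',L,Rr,24),('plate',GL,GR,6)):
    (m1,d1),(m2,d2)=fit(a,z),fit(b,z);d=(d1+d2)/np.linalg.norm(d1+d2);n=np.array([-d[1],d[0]])
    print(nm,'ang',[round(float(np.degrees(np.arctan2(q[1],q[0]))),1) for q in(d1,d2)],'width',round(float(abs((m2-m1)@n)),1),'mid',np.round((m1+m2)/2,1));out[nm]=((m1+m2)/2,d)
m,d=out['carton'];t=np.median((onz(w,T,24)[:,:2]-m)@d);print('end',m+t*d,'centre',m+(t-40)*d)
tip=onz(w,[(325,79)],10)[0,:2];print('tip dist',(tip-m)@d-(t-40),'centre of knob',m+(t+80)*d)
m2,d2=out['plate'];n=np.array([-d2[1],d2[0]]);print('offset carton axis vs plate axis',(m+(t-40)*d-m2)@n)
E
python3 seat.py
```

```text
carton ang [131.7, 132.5] width 28.1 mid [473.9 270.2]
plate ang [132.3, 132.6] width 61.7 mid [475.  268.8]
end [447.15426419 299.82630814] centre [473.97228236 270.14813601]
tip dist 52.22818259054616 centre of knob [393.51822784 359.18265241]
offset carton axis vs plate axis -0.15500161086658532
```

Strong agreement: the seat centre is (474.0,270.1) at 132.3°, with the tip 52 mm away and a plate width of 61.7 mm. Next I'll check the held carton laterally to find the camera-to-tool bias.

```bash
cat > held.py <<'E'
from ct import *
def held(x0=318):
    w=snap('wrist');V=cv2.cvtColor(w['img'],cv2.COLOR_BGR2GRAY).astype(float);s=env.state();M=R.from_euler('xyz',s['tcp_rot'])
    o=[]
    for y in range(190,232,4):
        g=np.abs(np.gradient(cv2.GaussianBlur(V[y:y+1],(3,1),0)[0]));l=275+np.argmax(g[275:300]);r=338+np.argmax(g[338:362])
        P=M.inv().apply(onz(w,[(l,y),(r,y)],s['eef_pos'][2]-4.2)-s['eef_pos']);o.append([P[0,0],P[0,1],P[1,1]])
    o=np.array(o);print('toolx',np.round(o[:,0],0));print('ly',np.round(o[:,1],1));print('ry',np.round(o[:,2],1))
held()
go(474,270.1,180,132.3)
E
python3 held.py
```

```text
toolx [37. 35. 34. 32. 30. 28. 26. 24. 22. 20. 18.]
ly [-14.2 -14.3 -14.3 -14.3 -14.4 -14.  -14.  -14.1 -14.1 -13.7 -13.7]
ry [15.2 15.3 15.4 15.  15.5 15.5 14.7 14.7 14.8 14.8 14.9]
t 5.68 d [41.3  5.7 55.7] turn 0.8
```

```bash
python3 -m crank '[[15,3,20,1,20],[32,5,50,1,20],[41,5,80,1,20],[41,5,110,1,20],[41,5,135,1,20],[41,5,155,1,20],[41,5,168,1,20],[41,5,175,1,20],[41,5,175,1,20],[41,5,175,1,20]]'
python3 -c "
from h import *
go(474,270.1,46.2,132.3)"
```

```text
t: 6.52
eef_pos: [474.0, 269.9, 61.7]
tcp_rot: [-3.141, 0.0, 2.306]
ft_force: [0.8, 0.8, -0.9]
opening: 0.312
grip_force: 30.0
t 6.52 d [ 0.1  0.2 15.5] turn -0.2
```

```bash
python3 -m crank '[[0,0,5,0,20],[0,0,10,0,20],[0,0,13,0,20],[0,0,14.5,0,20],[0,0,15,0,20],[0,0,15,0,20]]'
python3 -m crank '[[0,0,0.5,0,20],[0,0,0.5,0,34],[0,0,0.5,0,42],[0,0,0.5,0,50],[0,0,0.5,0,50],[0,0,0.5,0,50]]'
python3 -m crank '[[0,0,-10,0,50],[0,0,-30,0,50],[0,0,-65,0,50],[0,0,-100,0,60],[-10,0,-130,0,60],[-25,0,-155,0,60],[-40,0,-175,0,60],[-40,0,-185,0,60],[-40,0,-185,0,60],[-40,0,-185,0,60]]'
python3 - <<'E'
from h import *
go(690,79.6,200,177.5)
w=snap('wrist','w5.png')
E
```

```text
t: 7.02
eef_pos: [473.4, 270.6, 46.6]
tcp_rot: [-3.141, 0.0, 2.308]
ft_force: [0.2, 0.3, -0.8]
opening: 0.312
grip_force: 30.0
t: 7.52
eef_pos: [473.5, 270.6, 46.2]
tcp_rot: [3.141, 0.0, 2.307]
ft_force: [0.5, -0.0, -0.2]
opening: 0.517
grip_force: 0.0
t: 8.35
eef_pos: [499.7, 241.1, 231.0]
tcp_rot: [-3.142, -0.0, 2.307]
ft_force: [0.3, -0.2, -0.5]
opening: 0.633
grip_force: 0.0
t 8.35 d [-247.5   32.6   31. ] turn -45.3
```

View pics/w5.png

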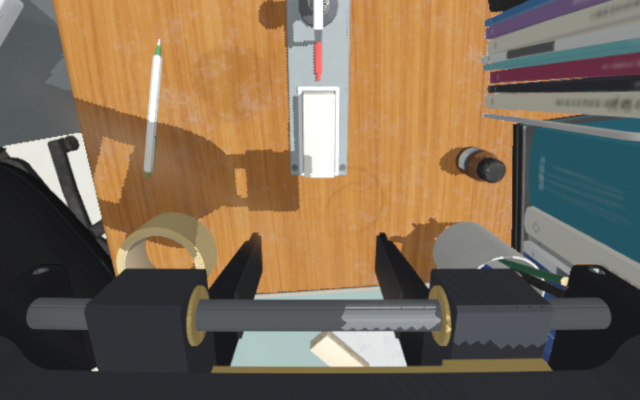

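b sits on the seat carton, seen at (319,133), and looks aligned. I'll measure it at z=42 and move to view c.

```bash
python3 - <<'E'
from ct import *
w=snap('wrist')
print(carton(w,(301,80,339,185),42,lambda h:h[...,2]>=245), carton(w,(296,80,345,185),42,lambda h:(h[...,2]>=200)&(h[...,1]<12)))
E
python3 -m crank '[[-30,4,4,-7,60],[-65,9,8,-14,60],[-100,13,12,-21,60],[-135,18,16,-28,60],[-170,22,20,-35,60],[-205,27,25,-42,60],[-230,31,29,-45,60],[-245,33,31,-45,60],[-247,33,31,-45,60],[-247,33,31,-45,60]]'
python3 - <<'E'
from ct import *
w=snap('wrist','w6.png')
u=proj(w,[[682,80,22.7]])[0].astype(int);print(u)
h=cv2.cvtColor(w['img'],cv2.COLOR_BGR2HSV);print(h[u[1],u[0]])
c=carton(w,(u[0]-40,u[1]-60,u[0]+40,u[1]+60),22.7,lambda h:(h[...,0]>8)&(h[...,0]<40)&(h[...,1]>24)&(h[...,2]>150));print(c)
go(c[0],c[1],26.5,c[4])
E
```

```text
[475.9 271.5  31.9  78.1 133.2] [471.4 273.4  38.7  84.7 132.4]
t: 9.28
eef_pos: [690.2, 80.1, 198.2]
tcp_rot: [-3.141, -0.003, 3.092]
ft_force: [-0.3, 0.7, 0.6]
opening: 0.633
grip_force: 0.0
[318 171]
[ 22  38 215]
[694.1  80.2  29.3  54.4 178. ]
t 9.33 d [ -4.7  -0.4 172.4] turn -0.8
```

Run:
```python
from ct import *
w=snap('wrist');u=(318,171);h=cv2.cvtColor(w['img'],cv2.COLOR_BGR2HSV)
print([(y,*h[y,318].tolist()) for y in range(110,236,5)])
for vm in(100,120):
    c=carton(w,(u[0]-40,u[1]-65,u[0]+40,u[1]+70),22.7,lambda h:(h[...,0]>8)&(h[...,0]<40)&(h[...,1]>24)&(h[...,2]>vm));print(c)
go(c[0],c[1],26.5,c[4])
```

```text
[(110, 83, 31, 166), (115, 84, 31, 166), (120, 86, 31, 166), (125, 83, 33, 168), (130, 20, 51, 126), (135, 20, 45, 141), (140, 22, 46, 140), (145, 22, 46, 140), (150, 21, 47, 140), (155, 21, 47, 148), (160, 22, 37, 218), (165, 22, 38, 217), (170, 22, 38, 216), (175, 21, 39, 215), (180, 22, 39, 214), (185, 21, 41, 214), (190, 22, 39, 214), (195, 21, 39, 214), (200, 22, 39, 214), (205, 21, 39, 215), (210, 22, 39, 215), (215, 90, 4, 196), (220, 96, 7, 189), (225, 83, 5, 196), (230, 84, 7, 196), (235, 90, 4, 197)]
[681.5  80.7  29.3  79.2 177.5]
[681.6  80.7  29.3  79.1 177.5]
t 9.38 d [  7.9  -0.8 173. ] turn -0.3
```

```bash
python3 -m crank '[[8,-1,30,0,60],[8,-1,65,0,60],[8,-1,100,0,60],[8,-1,130,0,60],[8,-1,150,0,60],[8,-1,162,0,60],[8,-1,170,0,60],[8,-1,173,0,60],[8,-1,173,0,60]]'
python3 -c "
from h import *
go(681.6,80.7,26.5,177.5)"
python3 -m crank '[[0,0,0,0,40],[0,0,0,0,30],[0,0,0,0,20],[0,0,0,0,20],[0,0,0,0,20],[0,0,0,0,20],[0,0,0,0,20],[0,0,0,0,20]]'
python3 -m crank '[[0,0,-5,0,20],[0,0,-15,0,20],[0,0,-40,0,20],[0,0,-75,0,20],[0,0,-110,0,20],[0,0,-145,0,20],[0,0,-180,0,20],[0,0,-205,0,20],[0,0,-205,0,20]]'
python3 -c "
from h import *
go(500,241,232,132.3)"
```

```text
t: 10.13
eef_pos: [682.7, 79.9, 27.6]
tcp_rot: [-3.142, 0.001, 3.093]
ft_force: [-0.5, 0.6, -0.4]
opening: 0.633
grip_force: 0.0
t 10.13 d [1.1 0.7 1.1] turn -0.3
t: 10.8
eef_pos: [682.8, 79.6, 27.5]
tcp_rot: [3.142, 0.001, 3.093]
ft_force: [-0.5, 0.4, 5.8]
opening: 0.311
grip_force: 30.0
t: 11.55
eef_pos: [684.1, 79.6, 239.1]
tcp_rot: [3.141, 0.009, 3.093]
ft_force: [-0.5, 0.4, 0.1]
opening: 0.311
grip_force: 30.0
t 11.55 d [191.8 152.3   5.4] turn 44.9
```

```bash
python3 -m crank '[[25,20,1,7,20],[53,42,2,14,20],[81,64,3,21,20],[109,86,4,28,20],[137,108,5,35,20],[165,131,5,42,20],[183,145,5,45,20],[191,152,5,45,20],[192,152,5,45,20],[192,152,5,45,20]]'
python3 - <<'E'
from ct import *
w=snap('wrist','w7.png')
s=env.state();M=R.from_euler('xyz',s['tcp_rot'])
for dx in(40,41.1):print('pred end',proj(w,s['eef_pos']+M.apply([[dx,0,4.8],[dx,0,22.8]])).round(1).tolist())
h=cv2.cvtColor(w['img'],cv2.COLOR_BGR2HSV);print([(y,*h[y,318].tolist()) for y in range(168,200,1)])
print('row130',[(x,*h[130,x].tolist()) for x in range(292,352)])
go(474,270.1,82,132.3)
E
```

```text
t: 12.38
eef_pos: [498.5, 240.6, 227.3]
tcp_rot: [3.141, 0.0, 2.31]
ft_force: [0.1, -0.1, -0.5]
opening: 0.312
grip_force: 30.0
pred end [[317.6, 184.4], [317.7, 175.4]]
pred end [[317.6, 182.0], [317.7, 173.2]]
[(168, 30, 6, 255), (169, 30, 5, 255), (170, 30, 5, 255), (171, 30, 5, 255), (172, 30, 5, 255), (173, 30, 5, 255), (174, 30, 8, 255), (175, 25, 12, 227), (176, 23, 26, 177), (177, 21, 41, 150), (178, 22, 41, 154), (179, 20, 46, 165), (180, 14, 73, 171), (181, 17, 54, 175), (182, 21, 41, 179), (183, 22, 39, 196), (184, 22, 34, 235), (185, 22, 31, 253), (186, 25, 28, 255), (187, 24, 27, 255), (188, 24, 27, 255), (189, 25, 28, 255), (190, 24, 29, 255), (191, 24, 29, 255), (192, 24, 29, 255), (193, 24, 29, 255), (194, 24, 29, 255), (195, 24, 29, 255), (196, 24, 29, 255), (197, 24, 29, 255), (198, 24, 29, 255), (199, 24, 29, 255)]
row130 [(292, 95, 15, 192), (293, 95, 16, 186), (294, 90, 15, 155), (295, 94, 16, 125), (296, 97, 19, 122), (297, 93, 19, 121), (298, 97, 19, 123), (299, 100, 11, 138), (300, 110, 9, 169), (301, 115, 9, 176), (302, 107, 10, 171), (303, 105, 7, 151), (304
[... 255 characters left out ...]
, 255), (318, 30, 4, 255), (319, 30, 4, 255), (320, 30, 3, 255), (321, 30, 3, 255), (322, 30, 3, 255), (323, 30, 2, 255), (324, 30, 2, 255), (325, 30, 1, 255), (326, 30, 1, 255), (327, 30, 1, 255), (328, 30, 1, 255), (329, 0, 0, 255), (330, 0, 0, 255), (331, 0, 0, 255), (332, 0, 0, 255), (333, 0, 0, 255), (334, 0, 0, 255), (335, 24, 10, 252), (336, 10, 7, 224), (337, 110, 6, 252), (338, 0, 0, 255), (339, 0, 0, 255), (340, 105, 9, 221), (341, 95, 14, 199), (342, 95, 14, 197), (343, 95, 15, 198), (344, 95, 15, 198), (345, 95, 15, 198), (346, 95, 14, 197), (347, 95, 14, 195), (348, 60, 3, 181), (349, 14, 70, 183), (350, 16, 148, 202), (351, 16, 159, 204)]
t 12.43 d [ 39.    1.6 145.1] turn -0.0
```

View pics/w7.png

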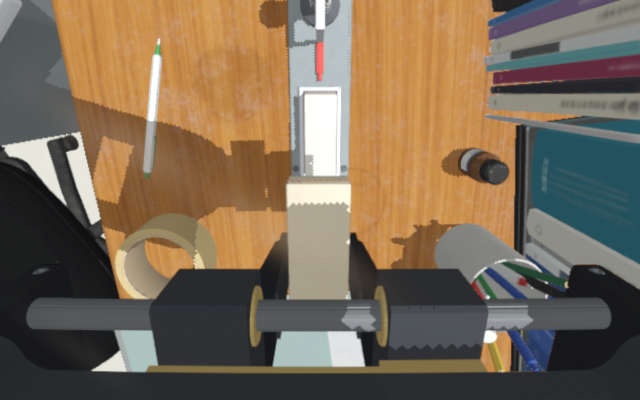

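Run:
```python
from ct import *
w=snap('wrist');V=w['img'].min(2).astype(int);s=env.state();M=R.from_euler('xyz',s['tcp_rot']);h=cv2.cvtColor(w['img'],cv2.COLOR_BGR2HSV)
A=[]
for y in range(100,165,5):
    x=318
    while V[y,x]>=238:x-=1
    l=x+.5;x=325
    while V[y,x]>=238 and h[y,x,0]<90:x+=1
    A.append((l,x-.5,y))
A=np.array(A);t=lambda uv:M.inv().apply(onz(w,uv,42)-s['eef_pos'])
l=t(A[:,[0,2]]);r=t(A[:,[1,2]]);print('mid y',((l+r)/2)[:,1].round(1),'w',(r-l)[:,1].round(1))
T=[]
for x in range(310,334,4):
    y=110
    while V[y,x]>=238:y-=1
    T.append((x,y+.5))
print('end x - 40',t(T)[:,0].round(1)-40)
```

```text
mid y [2.4 2.  2.  2.  2.  2.  1.6 2.5 2.5 2.5 2.1 4.5 5.5] w [29.4 28.6 28.7 28.8 28.9 29.  26.3 28.3 28.4 28.5 27.7 23.  21.2]
end x - 40 [37.7 37.7 37.7 37.7 37.7 37.7]
```

```bash
python3 -m crank '[[15,1,15,0,20],[32,1.5,40,0,20],[38.5,1.5,70,0,20],[38.5,1.5,100,0,20],[38.5,1.5,120,0,20],[38.5,1.5,135,0,20],[38.5,1.5,143,0,20],[38.5,1.5,147,0,20],[38.5,1.5,147,0,20],[38.5,1.5,147,0,20]]'
python3 -c "
from h import *
go(474,270.1,64.8,132.3)"
```

```text
t: 13.32
eef_pos: [474.2, 270.1, 80.6]
tcp_rot: [3.141, 0.0, 2.307]
ft_force: [0.3, -0.1, 0.1]
opening: 0.31
grip_force: 30.0
t 13.32 d [ 0.1 -0.1 15.8] turn -0.1
```

```bash
python3 -m crank '[[0,0,5,0,20],[0,0,10,0,20],[0,0,13,0,20],[0,0,14.5,0,20],[0,0,15.3,0,20],[0,0,15.3,0,20]]'
python3 -m crank '[[0,0,0.5,0,20],[0,0,0.5,0,34],[0,0,0.5,0,42],[0,0,0.5,0,50],[0,0,0.5,0,50],[0,0,0.5,0,50]]'
python3 -m crank '[[0,0,-10,0,50],[0,0,-30,0,50],[0,0,-65,0,50],[0,0,-100,0,50],[-10,0,-130,0,50],[-25,0,-155,0,50],[-40,0,-165,0,50],[-40,0,-165,0,50],[-40,0,-165,0,50]]'
python3 - <<'E'
from h import *
w=snap('wrist');b=snap('side');a=snap('scene')
cv2.imwrite('pics/d.png',np.hstack([cv2.resize(w['img'][0:200,220:420],(400,400)),cv2.resize(b['img'][240:340,250:350],(400,400),interpolation=cv2.INTER_CUBIC)]))
go(393.5,359.2,190,132.3)
E
```

```text
t: 13.82
eef_pos: [473.5, 270.3, 64.7]
tcp_rot: [-3.141, 0.0, 2.307]
ft_force: [0.1, 0.5, -0.7]
opening: 0.317
grip_force: 30.0
t: 14.32
eef_pos: [473.5, 270.3, 64.4]
tcp_rot: [3.141, 0.0, 2.307]
ft_force: [-0.2, -0.4, 0.8]
opening: 0.514
grip_force: 0.0
t: 15.07
eef_pos: [500.4, 240.3, 230.0]
tcp_rot: [3.141, 0.0, 2.306]
ft_force: [0.3, 0.2, -1.1]
opening: 0.528
grip_force: 0.0
t 15.22 d [158.8   1.1  38.6] turn -0.1
```

View pics/d.png

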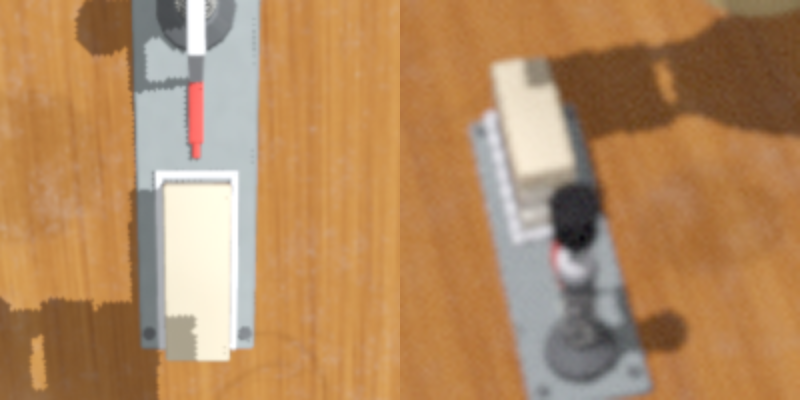

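The column of three is square, with the cream top at about (197,270) in the left crop. Next I'll move short of the knob for a close look.

```bash
python3 -m crank '[[20,1,0,0,60],[45,1,0,0,60],[75,1,0,0,60],[100,1,5,0,60],[115,1,10,0,60],[120,1,12,0,60],[120,1,12,0,60],[120,1,12,0,60]]'
python3 - <<'E'
from h import *
w=snap('wrist','w8.png')
print(proj(w,[[393.5,359.2,132],[393.5,359.2,104]]))
go(393.5,359.2,190,132.3)
E
```

```text
t: 15.88
eef_pos: [420.5, 330.1, 216.9]
tcp_rot: [-3.141, 0.0, 2.308]
ft_force: [-0.8, -0.1, -0.6]
opening: 0.631
grip_force: 0.0
[[317.07328867 153.8849577 ]
 [317.24095841 147.56089287]]
t 15.93 d [40.2 -0.6 27.2] turn -0.1
```

View pics/w8.png

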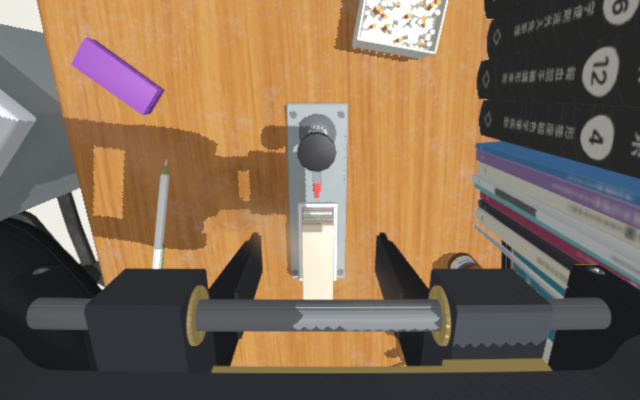

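The knob is at (317,151) against a prediction of (317,154), so the position is confirmed. The book fronts stand about 160 mm to the side, which clears the gripper body. I'll descend and grip.

```bash
python3 -m crank '[[20,-1,10,0,60],[41,-1,25,0,60],[41,-1,45,0,60],[41,-1,65,0,60],[41,-1,82,0,60],[41,-1,93,0,60],[41,-1,100,0,60],[41,-1,102,0,60],[41,-1,102,0,60]]'
python3 -m crank '[[0,0,0,0,45],[0,0,0,0,35],[0,0,0,0,25],[0,0,0,0,15],[0,0,0,0,15],[0,0,0,0,15],[0,0,0,0,15],[0,0,0,0,15],[0,0,0,0,15]]'
python3 -c "
from h import *
go(393.5,359.2,165,132.3)"
```

```text
t: 16.68
eef_pos: [392.7, 359.5, 115.2]
tcp_rot: [-3.141, 0.0, 2.307]
ft_force: [-0.5, 1.3, -0.3]
opening: 0.632
grip_force: 0.0
t: 17.43
eef_pos: [391.9, 359.6, 115.4]
tcp_rot: [-3.141, 0.0, 2.307]
ft_force: [-3.0, -3.6, 5.4]
opening: 0.258
grip_force: 30.0
t 17.43 d [ -1.4   0.9 -49.6] turn -0.1
```

```bash
python3 -m crank '[[0,-0.5,-3,0,15],[0,-0.7,-9,0,15],[0,-0.7,-17,0,15],[0,-0.7,-25,0,15],[0,-0.7,-33,0,15],[0,-0.7,-40,0,15],[0,-0.7,-45,0,15],[0,-0.7,-48,0,15],[0,-0.7,-48,0,15],[0,-0.7,-48,0,15]]'
python3 - <<'E'
from h import *
go(393.5,359.2,165.4,132.3)
b=snap('side');a=snap('scene')
cv2.imwrite('pics/e.png',np.hstack([cv2.resize(a['img'][210:310,200:300],(400,400),interpolation=cv2.INTER_CUBIC),cv2.resize(b['img'][240:340,250:350],(400,400),interpolation=cv2.INTER_CUBIC)]))
E
```

```text
t: 18.27
eef_pos: [391.7, 359.5, 163.3]
tcp_rot: [3.141, 0.0, 2.307]
ft_force: [2.8, 1.8, -10.8]
opening: 0.256
grip_force: 30.0
t 18.27 d [-1.4  1.1 -2.1] turn -0.1
```

View pics/e.png

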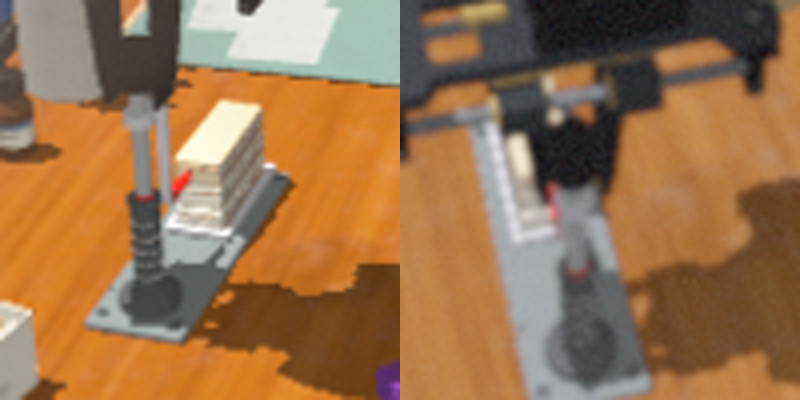

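The red ring shows at the tube mouth, at (145,198) in the left crop, almost out. I'll raise about 2.3 mm more and check the ring's lower edge against the mouth.

```bash
python3 -m crank '[[0,0,-1,0,15],[0,0,-2,0,15],[0,0,-2.3,0,15],[0,0,-2.3,0,15],[0,0,-2.3,0,15],[0,0,-2.3,0,15]]'
python3 - <<'E'
from h import *
s=env.state();print(s['eef_pos'],s['ft_force'])
a=snap('scene');im=a['img']
cv2.imwrite('pics/f.png',cv2.resize(im[235:285,215:275],(720,600),interpolation=cv2.INTER_CUBIC))
x,y=391.7,359.5   # axis
for z in(80,85,60):print(z,proj(a,[[x,y,z]]))
for yy in range(252,268):print(yy,[im[yy,c].tolist() for c in range(233,240)])
E
```

```text
t: 18.87
eef_pos: [391.7, 359.5, 165.6]
tcp_rot: [3.142, 0.0, 2.307]
ft_force: [1.9, 3.4, -10.4]
opening: 0.257
grip_force: 30.0
[391.72805546 359.45814341 165.55450132] [  1.92339896   3.40340351 -10.40692   ]
80 [[236.08120874 258.00124843]]
85 [[235.9669624  256.14747868]]
60 [[236.5346847  265.34125762]]
252 [[89, 129, 181], [128, 135, 144], [135, 137, 136], [132, 133, 133], [99, 119, 145], [60, 117, 189], [88, 133, 194]]
253 [[87, 128, 180], [126, 134, 141], [135, 138, 137], [131, 134, 132], [103, 121, 145], [68, 121, 191], [91, 135, 193]]
254 [[91, 128, 180], [127, 135, 142], [136, 138, 136], [133, 133, 132], [108, 119, 132], [64, 116, 184], [81, 131, 193]]
255 [[89, 130, 185], [126, 134, 144], [139, 140, 138], [132, 133, 133], [109, 120, 133], [65, 117, 186], [78, 127, 191]]
256 [[68, 122, 188], [119, 130, 149], [137, 138, 137], [132, 134, 133], [110, 121, 134], [66, 112, 175], [80, 127, 185]]
257 [[64, 102, 168], [109, 113, 143], [127, 128, 141], [125, 127, 136], [102, 102, 131], [69, 79, 109], [68, 94, 129]]
258 [[48, 50, 106], [45, 48, 146], [65, 68, 156], [74, 77, 154], [4
[... 280 characters left out ...]
, 69], [71, 69, 68], [70, 69, 69], [71, 69, 69], [69, 66, 66], [60, 71, 86]]
262 [[71, 69, 69], [73, 70, 69], [74, 72, 71], [71, 72, 70], [71, 70, 70], [66, 63, 65], [58, 68, 81]]
263 [[67, 68, 69], [72, 70, 69], [72, 71, 70], [72, 72, 71], [70, 69, 69], [67, 65, 65], [62, 61, 60]]
264 [[74, 80, 87], [71, 71, 69], [72, 70, 70], [73, 72, 71], [71, 70, 71], [66, 67, 66], [67, 66, 66]]
265 [[93, 98, 104], [79, 80, 80], [76, 77, 76], [78, 77, 77], [79, 80, 80], [75, 74, 74], [74, 74, 75]]
266 [[91, 100, 112], [94, 98, 99], [90, 92, 94], [89, 90, 91], [102, 105, 106], [85, 87, 87], [63, 62, 62]]
267 [[66, 75, 85], [71, 70, 69], [83, 83, 84], [80, 80, 81], [73, 72, 70], [70, 69, 67], [67, 68, 67]]
```

View pics/f.png

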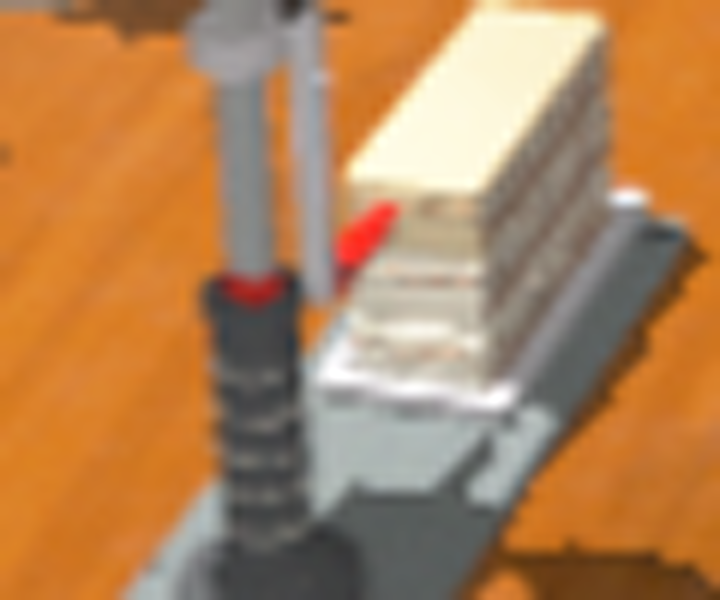

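The red ring sits fully visible at the mouth at about (250,290), with the red pointer at column-top height. I'll nudge up slightly and check whether the visible red still grows, and that nothing slips.

```bash
cat > red.py <<'E'
from h import *
def red(n=4):
    I=np.mean([env.read_camera('scene')['img'].astype(float) for _ in range(n)],0)
    r=(I[...,2]-(I[...,0]+I[...,1])/2)[254:264,234:238].mean(1);s=env.state()
    print('red',r.round(0),'sum',r[2:8].sum().round(0),'cen',((np.arange(256,262)*r[2:8]).sum()/r[2:8].sum()).round(2),s['eef_pos'].round(2),s['ft_force'].round(1),s['t'])
red()
E
python3 red.py
python3 -m crank '[[0,0,-0.7,0,15],[0,0,-0.7,0,15],[0,0,-0.7,0,15],[0,0,-0.7,0,15]]'
python3 red.py
```

```text
red [  7.   7.  11.  21.  92. 114.  35.  -1.  -1.  -1.] sum 272.0 cen 258.51 [391.73 359.43 165.57] [  3.8   3.4 -11.4] 19.1167
t: 19.45
eef_pos: [391.7, 359.4, 166.3]
tcp_rot: [3.142, 0.0, 2.307]
ft_force: [2.4, 4.0, -10.5]
opening: 0.26
grip_force: 30.0
red [  7.   7.  10.  28. 116.  99.   5.  -1.  -1.  -1.] sum 258.0 cen 258.23 [391.74 359.45 166.3 ] [  3.5   2.6 -10.1] 19.65
```

The visible red no longer grows while the ring's centroid rises with the pull, so the ring is wholly out with no slip (rod at about 50.5–51 mm). Handing in.

```bash
python3 -c "
from cell import env
print(env.job_done())"
```

```text
the job is handed in; nothing more can be done
None
```

I stacked both loose cartons squarely on the seat carton (white, then cream on top) and handed the job in at about 20 s, with the arm still holding the knob at about 51 mm and the red ring just out of the tube; no verdict came back.

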